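# Turn the status flag of the inspected pipe clamp to green

## Task

The pipe clamp has passed its inspection, so turn the status flag beside it right over its pivot: from orange to green, until it lies level on the other side, fully down on its stop with the green face up. Do it with the fingertips only, pressing and pushing: do not pinch the flag or pick anything up, and leave the other flag (beside the ferrule cap) and all the things on the table where they are.

Things in the scene. Friction and masses are not known exactly. Their poses are not given: they have to be found in the camera images.
- flag_clamp: status flag stand next to the pipe clamp (the one to turn), fixed to the table; dark base 92 x 112 x 10 mm. Origin: on the table, straight below the pivot at mid-width of the paddle; x points away from the robot to the post; y: the side to which the paddle turns over; z up
- flag_clamp_pivot (a point): centre of that flag's level pivot, 105 mm above the table; axes as the stand. In the stand's frame: aluminium post 12 mm thick, 24 mm wide, 115 mm high, at x = +40 mm; rubber stop pins, 8 mm thick, from the post to x = +14 mm at y = -60 and +60 mm, just under the level paddle; a 10 mm cross bar behind them
- flag_clamp_turn (a joint): angle of that paddle about the stand's x line: 0 = level on the -y side, orange face up; pi/2 = upright; pi = level on the +y side, green face up; 0 and pi are its stops. Friction (0.05 N m, about 0.6 N at the tip) keeps it at any angle where it is left; it starts at 0 to 0.15
- flag_clamp_tip (a point): middle of the free edge of that paddle, 95 mm from the pivot. The paddle is a flat plate 6 mm thick (3 mm either side of the pivot line), 50 mm wide (x = -25 to +25 mm of the stand), 5 to 95 mm from the pivot, orange with a white bar on one face, green with a white disc on the other
- flag_clamp_tab (a point): middle of the end of the black thumb tab of that flag: a stiff tail of the same plate on the other side of the pivot, 6 mm thick, 30 mm wide (x = -25 to +5 mm of the stand), reaching 49 mm from the pivot. Pressing it down raises the paddle; the space below it is free down to the base
- flag_cap: status flag stand next to the ferrule cap, of the same make (leave alone), fixed to the table; dark base 92 x 112 x 10 mm. Origin: on the table, straight below the pivot at mid-width of the paddle; x points away from the robot to the post; y: the side to which the paddle turns over; z up
- flag_cap_pivot (a point): centre of that flag's level pivot, 105 mm above the table; axes as the stand. In the stand's frame: aluminium post 12 mm thick, 24 mm wide, 115 mm high, at x = +40 mm; rubber stop pins, 8 mm thick, from the post to x = +14 mm at y = -60 and +60 mm, just under the level paddle; a 10 mm cross bar behind them
- flag_cap_turn (a joint): angle of that paddle about the stand's x line: 0 = level on the -y side, orange face up; pi/2 = upright; pi = level on the +y side, green face up; 0 and pi are its stops. Friction (0.05 N m, about 0.6 N at the tip) keeps it at any angle where it is left; it starts at 0 to 0.15
- flag_cap_tip (a point): middle of the free edge of that paddle, 95 mm from the pivot. The paddle is a flat plate 6 mm thick (3 mm either side of the pivot line), 50 mm wide (x = -25 to +25 mm of the stand), 5 to 95 mm from the pivot, orange with a white bar on one face, green with a white disc on the other
- flag_cap_tab (a point): middle of the end of the black thumb tab of that flag: a stiff tail of the same plate on the other side of the pivot, 6 mm thick, 30 mm wide (x = -25 to +5 mm of the stand), reaching 49 mm from the pivot. Pressing it down raises the paddle; the space below it is free down to the base
- pipe_clamp: round stainless pipe clamp with a wing nut, 64 x 86 x 16 mm, lying flat; the inspected fitting that tells which flag is meant. Origin: centre of its underside
- ferrule_cap_0: stainless ferrule cap, a plain disc 50 mm wide and 10 mm high, lying at the other flag; leave alone. Origin: centre of its underside
- hex_key: black hex key, 30 x 88 x 4 mm, lying; leave alone. Origin: centre of its underside
- date_stamp: hand stamp, black foot and red knob, 34 x 34 x 70 mm; leave alone. Origin: centre of its underside
- sample_beaker: clear plastic beaker, 56 mm wide, 79 mm high; leave alone. Origin: centre of its underside
- tape_roll: roll of brown packing tape, 101 mm wide, 48 mm high; leave alone. Origin: centre of its underside
- ends_sleeve: brown paper sleeve, 58 x 200 x 59 mm, lying; leave alone. Origin: centre of its underside
- table_can_6: white can, 66 mm wide, 122 mm high, standing in front of the rows of cans; leave alone. Origin: centre of its underside
- can_seamer: bench can seamer, a fixed grey machine 1.17 m high behind the flags; leave alone. Origin: on the table below its middle. It reaches 125 mm from there towards the robot (its black lever handle 175 mm, at 180 to 235 mm height) and 150 mm to either side; from 410 mm up it carries a wide clear cage: draw the arm in before swinging it past

How it is judged:
At the end, for the whole second after the job is handed in: The paddle beside the pipe clamp lies at rest within about 7 degrees (0.12 rad) of its level stop on the other side, green face up; the tip of the other flag's paddle is within 12 mm, and every loose thing within 15 mm, of where it started (value of joint flag_clamp_turn above 3.02 rad and velocity of joint flag_clamp_turn between -0.1 and 0.1 rad/s and distance of flag_cap_tip from where it was at the start of the episode below 0.012 m and distance of each of pipe_clamp, ferrule_cap_0, hex_key, date_stamp, sample_beaker, tape_roll, ends_sleeve, table_can_6 from where it was at the start of the episode below 0.015 m); the robot touches nothing.
It fails at once if the flag is pinched: fingers press on both of its faces at once with more than 3 N each (contact force between the fingers and flag_clamp_turn_c1 above 3 N and contact force between the fingers and flag_clamp_turn_c3 above 3 N).
It fails at once if the other flag is moved (its tip by more than 12 mm) (distance of flag_cap_tip from where it was at the start of the episode above 0.012 m).
It fails at once if a loose thing on the table is picked up or moved by more than 15 mm (distance of any of pipe_clamp, ferrule_cap_0, hex_key, date_stamp, sample_beaker, tape_roll, ends_sleeve, table_can_6 from where it was at the start of the episode above 0.015 m).
It also fails if it takes over 54 s, if anything falls off the work surface, if the arm or the gripper's body presses on something with over 40 N, if the wrist force passes 120 N, or if a joint passes its speed limit or range.

## Robot

A 6-joint arm with a two-finger parallel gripper is mounted at the origin on a cart in front of the work surface, level with it; the furniture and walls round the work are solid. World frame = base frame: x ahead of the robot, y to its left, z up, the work surface at z = 0. Lengths are in m, angles in rad, forces in N, time in s.
With the tool pointing down it reaches from about 0.375 to 0.975 m from the base axis. Payload 3.8 kg.
Tool frame: the origin (TCP) lies midway between the tips of the shut fingers; the grasp point (between the pads) lies 19 mm behind it; z points along the fingers, y is the line along which they close (so a half turn about z gives the same grasp; the last joint's range is limited). The gripper opens to 88 mm and grips with 3 to 60 N. Pads are 18 mm wide; open, the fingers measure 123 mm over their backs; the gripper's body (75 mm by 187 mm) begins 45 mm behind the grasp point.
Start: joints at [1.19, 0.264, 1.604, -0, 1.274, -0.037], TCP at [0.228, 0.635, 0.239] pointing down, gripper open.
Joint ranges: [-2.63, 2.63], [-0.94, 2.18], [0.31, 2.57], [-1.31, 4.45], [0, 2.66], [-2.55, 2.55]. Speed limits (rad/s): [2.57, 2.57, 3.14, 3.14, 3.14, 3.14].

## Interface

Orientations are given as a unit quaternion [x, y, z, w].
In Python, from bench import sense, grab_frame, job_done gives the robot as it stands. The module is installed in compiled form; this text tells all that it offers.
- The arm moves only by the shell command python3 -m jog 'ROWS' [FORCE]. ROWS is a JSON object of lists of equal length, an entry for each row: "translation": the shift along the tool's x, y, z in m, a list of three; "roll": the turn about the tool's z in rad; "gripper": the closure, from 0 (fully open) to 1 (shut). In form: {"translation": [[tx, ty, tz], ...], "roll": [roll, ...], "gripper": [gripper, ...]}. A call has exactly 10 rows; each row shifts and turns the commanded pose from where the row before left it, along the tool's axes as they then stand; what a row does not reach is not made up. A row lasts 1/12 s, in which the tool goes at most 41.7 mm and 7.16 degrees, less where a joint would pass 70% of its speed; a pose out of reach is approached as far as the arm can. A call with a gripper value outside its range is refused whole. The fingers move at their own pace and stop on an object; FORCE is the grip in N (left out, the last holds). Time passes only in rows, so rows that do not move let the fingers close, or fill a call up. It gives the time, the measured TCP pose, the force, the opening and the grip force at its end, in the units of the state.
- sense(): the state, without advancing time (a new reading comes with each control period).
- grab_frame(name): name is "scene" or "top" or "wrist"; returns a dict with "image" (480x640x3 uint8, red, green, blue), "fx", "fy", "cx", "cy" (pixels), "camera_from_world" (4x4, takes a point from world to camera coordinates); the wrist camera has in their place "T_tool_cam" (4x4, takes a point from camera to tool coordinates, whose origin is the TCP and whose axes are the flange's). Camera axes: x right, y down, z forward; pixel columns grow to the right and rows downward; lengths in m; the calibration is good to about 2 mm. The wrist camera is an equidistant fisheye: a pixel r from the principal point sees the ray r / f radians off the axis. A picture is of the moment at which its call begins: read the wrist's pose just before it. There is no depth.
- job_done(): hands the job in; it is judged then, once.
The state is a dict: "t": time; "q": joint angles; "joint_vel": joint speeds; "joint_efforts": joint torques, N m; "tcp_pos": TCP position; "tool_rot": TCP orientation; "ft_force": force on the tool from outside, world axes, zero at the start; "moment": the same for the moment, N m; "grip_width": opening from 0.0 (shut) to 1.0 (fully open); "grasp_force": force on a finger pad.
Only numpy, scipy, OpenCV 4.12 (cv2) and the standard library are available. Lean on these libraries where they do the work, as an engineer would, in place of code of your own. Each camera call takes 0.05 s, during which the arm holds its last target. There are 200 camera calls.

## Working session

There is one attempt and no reset: what is moved stays moved. The work goes in short steps, Python scripts to look and compute and a shell command to move; the robot and the scene stay as the last step left them, time stands still between calls to the robot, and variables do not carry over. Pictures are saved under pics/ and viewed, at most 10 in all, crops included, and the job is handed in when it is done.

```bash
mkdir -p pics
python3 - <<'E'
from bench import *
import cv2,numpy as np,json
print(sense())
for n in("scene","top"):
    f=grab_frame(n);cv2.imwrite(f"pics/{n}0.png",f["image"][:,:,::-1])
    print(n,f["fx"],f["fy"],f["cx"],f["cy"],np.round(f["camera_from_world"],4).tolist())
    np.savez(f"{n}.npz",**{k:v for k,v in f.items()})
E
```

```text
{'t': 0.0, 'q': array([ 1.19009587e+00,  2.64757428e-01,  1.60535547e+00, -1.70856449e-05,
        1.27370591e+00, -3.69044162e-02]), 'joint_vel': array([ 6.18855721e-04, -9.44968331e-04, -8.29242596e-04, -7.95661349e-05,
       -9.70493154e-04, -2.42518341e-03]), 'joint_efforts': array([ 7.96782515e-04, -5.02104235e+01, -3.56877565e+01,  7.31785898e-02,
        2.90922186e-02, -1.36836752e-04]), 'tcp_pos': array([0.22726464, 0.63483981, 0.23739514]), 'tool_rot': array([ 1.71050125e-01,  9.85261699e-01, -1.09058942e-03, -2.22738768e-04]), 'ft_force': array([ 0.50993486, -0.34920803, -0.2623167 ]), 'moment': array([ 0.00199545, -0.00516354, -0.02166251]), 'grasp_force': 0.0, 'grip_width': 1.002192766327749}
scene 467.69732094073277 467.69732094073277 318.06250093247576 242.87470414450294 [[0.9834, -0.181, -0.0097, -0.5411], [-0.095, -0.4688, -0.8782, 0.1113], [0.1544, 0.8646, -0.4782, 1.1439], [0.0, 0.0, 0.0, 1.0]]
top 436.6243786155242 436.6243786155242 326.0376478397297 242.671381041143 [[-0.0089, -0.9999, -0.0112, -0.0332], [-0.9854, 0.0107, -0.1701, 0.5668], [0.1702, 0.0095, -0.9854, 0.9921], [0.0, 0.0, 0.0, 1.0]]
```

View pics/scene0.png

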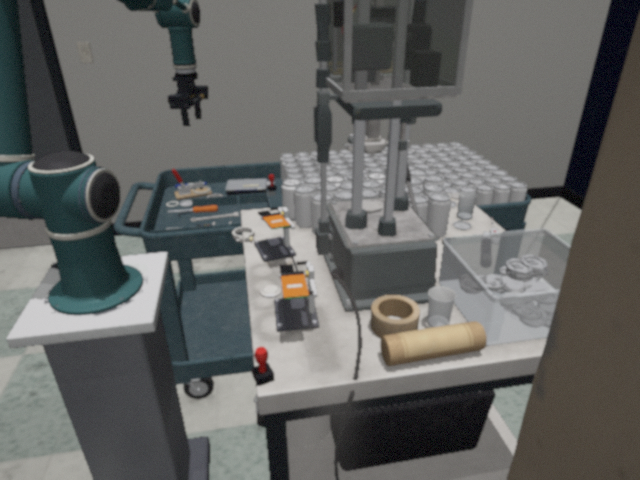

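View pics/top0.png

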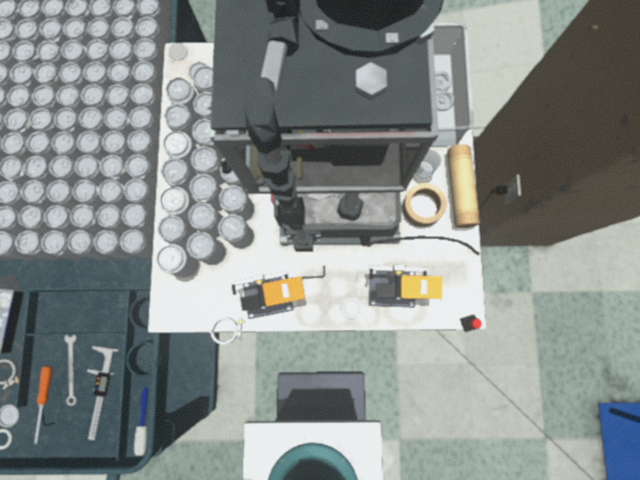

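The scene picture shows two flags. The pipe clamp ring, at about (243,233), lies by the far (left) one, and the ferrule cap disc at (270,290) lies by the near one. In the top picture the target's paddle is at about (285,290) and the ring at (226,330). I'll enlarge the target next.

Run:
```python
import cv2
i=cv2.imread("pics/top0.png")[255:350,205:345]
cv2.imwrite("pics/crop.png",cv2.resize(i,None,fx=5.6,fy=5.6,interpolation=cv2.INTER_CUBIC))
```

```text
(no output)
```

View pics/crop.png

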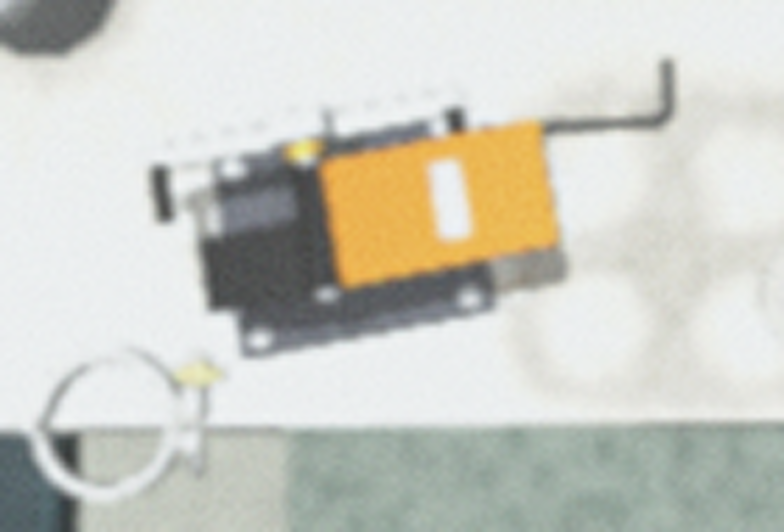

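The crop gives these positions. Orange face corners: (320,160), (540,122), (562,248), (342,288). Near corner of the tab end: (212,308). Near corners of the base: (243,355), (492,305). The hex key starts behind the paddle tip at about (545,128). The clamp is at lower left.

```bash
cat > h.py <<'E'
import numpy as np
from scipy.optimize import least_squares
from scipy.spatial.transform import Rotation as R
d=np.load("top.npz");T=d["camera_from_world"]
def proj(p):
    c=np.asarray(p)@T[:3,:3].T+T[:3,3]
    return c[:,:2]/c[:,2:]*d["fx"]+[d["cx"],d["cy"]]
def world(s,P):
    x,y,yw=P; s=np.asarray(s,float)
    c,n=np.cos(yw),np.sin(yw)
    return np.c_[x+c*s[:,0]-n*s[:,1],y+n*s[:,0]+c*s[:,1],s[:,2]]
def paddle(xr,a,off=.003):
    return [[x,-r*np.cos(a)+off*np.sin(a),.105+r*np.sin(a)+off*np.cos(a)] for x,r in xr]
E
python3 - <<'E'
from h import *
px=np.array([(320,160),(540,122),(562,248),(342,288),(212,308)])/5.6+[205,255]-.4
xr=[(.025,.005),(.025,.095),(-.025,.095),(-.025,.005),(-.025,-.049)]
f=lambda v:(proj(world(paddle(xr,v[3]),v[:3]))-px).ravel()
s=least_squares(f,[.5,.1,-.1,.07]);print(s.x,np.round(s.fun,1))
P=s.x[:3]
print("tab mid",world(paddle([(-.01,-.049),(-.01,-.03)],s.x[3]),P))
# base near corners at z=.01 -> world
for u in [(243,355),(492,305),(200,375),(545,128)]:
    q=np.array(u)/5.6+[205,255]-.4
    w=least_squares(lambda v:(proj([[v[0],v[1],.01]])-q).ravel(),[.4,.1]).x
    c,n=np.cos(P[2]),np.sin(P[2]);e=w-P[:2];print(u,w,"stand",c*e[0]+n*e[1],-n*e[0]+c*e[1])
from bench import sense
print(R.from_quat(sense()["tool_rot"]).as_matrix().round(3))
E
```

```text
[0.44098928 0.10293539 0.15293819 0.19101089] [ 0.5  0.1  0.2 -0.3 -0.2  0.1 -0.3 -0.2 -0.1  0.3]
tab mid [[0.4236902  0.14952216 0.09864272]
 [0.42653207 0.13108545 0.10224989]]
(243, 355) [0.39122603 0.15095106] stand -0.04186755841933423 0.05503628741101125
(492, 305) [0.41148679 0.04398892] stand -0.038138188119191146 -0.05376394649607476
(200, 375) [0.38293298 0.16925456] stand -0.047275412265493796 0.07438952706690641
(545, 128) [0.48754754 0.02119264] stand 0.033561914177393945 -0.08788143582338137
[[-0.942  0.337 -0.001]
 [ 0.337  0.942 -0.002]
 [ 0.    -0.002 -1.   ]]
```

```bash
python3 -m jog '{"translation":[[-0.006,-0.0358,0],[-0.006,-0.0358,0],[-0.006,-0.0358,0],[-0.006,-0.0358,0],[-0.006,-0.0358,0],[-0.006,-0.0358,0],[-0.0305,-0.0178,0],[-0.0305,-0.0178,0],[-0.0305,-0.0178,0],[-0.0305,-0.0178,0]],"roll":[0,0,0,0,0,0,0,0,0,0],"gripper":[1,1,1,1,1,1,1,1,1,1]}' && python3 -m jog '{"translation":[[-0.0305,-0.0178,0],[-0.0305,-0.0178,0],[-0.0305,-0.0178,0],[-0.0305,-0.0178,0],[-0.0305,-0.0178,0],[-0.0305,-0.0178,0],[0,0,0],[0,0,0],[0,0,0],[0,0,0]],"roll":[0,0,0,0,0,0,0.12,0.12,0.12,0.12],"gripper":[1,1,1,1,1,1,1,1,1,1]}' && python3 -m jog '{"translation":[[0,0,0],[0,0,0],[0,0,0],[0,0,0],[0,0,0],[0,0,0],[0,0,0],[0,0,0],[0,0,0],[0,0,0]],"roll":[0.12,0.12,0.12,0.12,0.12,0,0,0,0,0],"gripper":[1,1,1,1,1,1,1,1,1,1]}'
cat > st.py <<'E'
from h import *
from bench import sense,grab_frame
import cv2,sys
P=[.44099,.10294,.15294]
def st():
    s=sense();e=s["tcp_pos"][:2]-P[:2];c,n=np.cos(P[2]),np.sin(P[2])
    m=R.from_quat(s["tool_rot"]).as_matrix()
    print("t",s["t"],"stand mm",np.round([1e3*(c*e[0]+n*e[1]),1e3*(-n*e[0]+c*e[1]),1e3*s["tcp_pos"][2]],1),"yaw off",round(np.arctan2(m[1,1],m[0,1])-P[2],3),"F",s["ft_force"].round(1),"w",round(s["grip_width"],3),"q",s["q"].round(2))
st()
if len(sys.argv)>1:
    n,cam=sys.argv[1:3];i=grab_frame(cam)["image"][:,:,::-1]
    if cam=="top": i=cv2.resize(i[200:350,180:380],None,fx=4,fy=4,interpolation=cv2.INTER_CUBIC)
    cv2.imwrite(f"pics/{n}.png",i)
E
python3 st.py w1 wrist
```

```text
t: 0.93
tcp_pos: [0.28, 0.3114, 0.2386]
tool_rot: [0.17, 0.985, 0.0, 0.0]
ft_force: [1.0, 0.8, -0.8]
grip_width: 0.269
grasp_force: 0.0
t: 1.77
tcp_pos: [0.416, 0.1501, 0.2382]
tool_rot: [0.404, 0.915, -0.0, -0.0]
ft_force: [-0.3, 0.7, -0.1]
grip_width: 0.004
grasp_force: 0.0
t: 2.6
tcp_pos: [0.4161, 0.1507, 0.2386]
tool_rot: [0.653, 0.758, -0.0, -0.0]
ft_force: [-0.2, -0.5, -0.5]
grip_width: 0.007
grasp_force: 0.0
t 2.6 stand mm [-17.3  51.  238.6] yaw off -0.005 F [-0.2 -0.5 -0.5] w 0.007 q [ 0.29 -0.19  2.07 -0.    1.26  0.14]
```

View pics/w1.png

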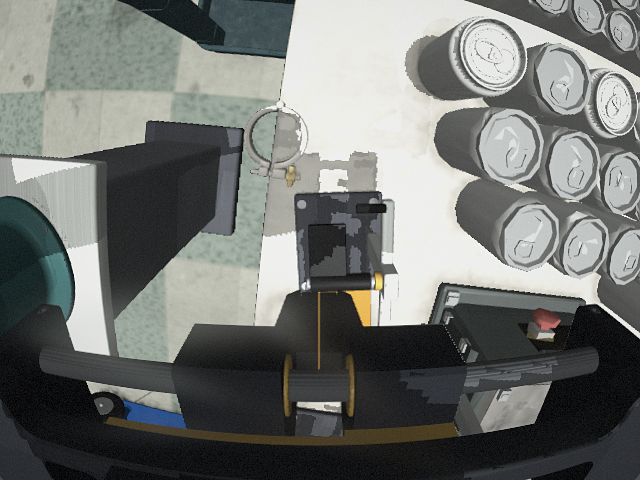

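The wrist picture shows the tab at (327,245) under the shut fingers at x≈320, and the paddle behind at (365,305). That agrees with the measured pose, so I'll press the tab along its arc.

```bash
python3 -m jog '{"translation":[[0,0,0.0395],[0,0,0.0395],[0,0,0.0395],[0,0,0.0195],[0,0,0.010],[-0.003,0,0.006],[-0.003,0,0.006],[-0.004,0,0.005],[-0.0035,0,0.003],[-0.0025,0,0.002]],"roll":[0,0,0,0,0,0,0,0,0,0],"gripper":[1,1,1,1,1,1,1,1,1,1]}' && python3 st.py p1 scene
```

```text
t: 3.48
tcp_pos: [0.4197, 0.1347, 0.0695]
tool_rot: [0.653, 0.757, 0.001, 0.001]
ft_force: [0.5, 1.2, 0.9]
grip_width: 0.005
grasp_force: 0.7
t 3.4833 stand mm [-16.2  34.6  69.5] yaw off -0.006 F [0.5 1.2 0.9] w 0.005 q [ 0.25 -0.01  2.25 -0.    0.9   0.11]
```

View pics/p1.png

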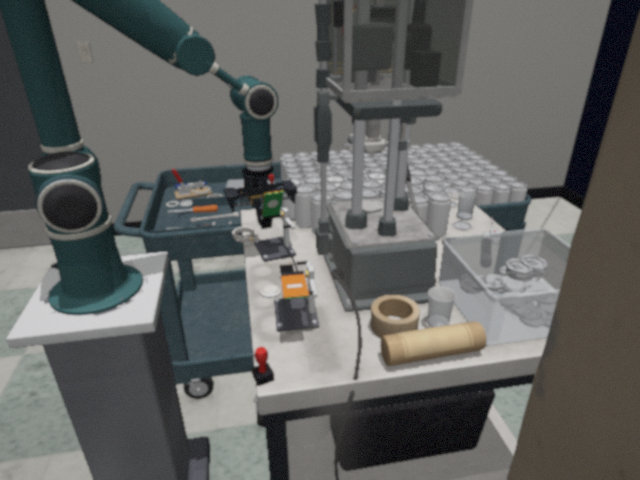

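The paddle now stands at about 60°, with its green face visible at (270,205). I'll lift off, roll a quarter turn and come down on the -y side.

```bash
python3 -m jog '{"translation":[[0.01,0,-0.01],[0,0,-0.04],[0,0,-0.04],[0,0,-0.04],[0,0,-0.04],[0,0,0],[0,0,0],[0,0,0],[0,0,0],[0,0,0]],"roll":[0,0,0,0,0,0.121,0.121,0.121,0.121,0.121],"gripper":[1,1,1,1,1,1,1,1,1,1]}' && python3 -m jog '{"translation":[[0,0,0],[0,0,0],[0,0,0],[0,0,0],[0,0,0],[0,0,0],[0,0,0],[0,0,0],[0,0,0],[0,0,0]],"roll":[0.121,0.121,0.121,0.121,0.121,0.121,0.121,0.121,0,0],"gripper":[1,1,1,1,1,1,1,1,1,1]}' && python3 st.py
python3 - <<'E'
from h import *
P=[.44099,.10294,.15294]
for q in [(303,248),(283,240)]:
  w=least_squares(lambda v:(proj([[v[0],v[1],.21]])-q).ravel(),[.4,.1]).x
  c,n=np.cos(P[2]),np.sin(P[2]);e=w-P[:2];print(q,w,"stand",c*e[0]+n*e[1],-n*e[0]+c*e[1])
E
```

```text
t: 4.37
tcp_pos: [0.4173, 0.1455, 0.2404]
tool_rot: [0.851, 0.526, 0.001, 0.0]
ft_force: [0.4, -0.6, -0.1]
grip_width: 0.004
grasp_force: 0.0
t: 5.2
tcp_pos: [0.4172, 0.1453, 0.2398]
tool_rot: [0.997, 0.074, 0.001, -0.0]
ft_force: [0.1, -0.7, -0.1]
grip_width: 0.004
grasp_force: 0.0
t 5.2 stand mm [-17.   45.5 239.8] yaw off -1.575 F [ 0.1 -0.7 -0.1] w 0.004 q [ 0.28 -0.19  2.07  0.    1.26  1.7 ]
(303, 248) [0.5281682  0.00591713] stand 0.07137971125357155 -0.10917148011853087
(283, 240) [0.5448976  0.04617692] stand 0.09404719273291648 -0.07193025933765486
```

```bash
python3 -m jog '{"translation":[[0,0.028,0],[0,0.028,0],[0,0.028,0],[0,0.028,0],[0,0.028,0],[0,0,0.03],[0,0,0.03],[0,0,0.028],[0,0,0],[0,0,0]],"roll":[0,0,0,0,0,0,0,0,0,0],"gripper":[1,1,1,1,1,1,1,1,1,1]}' && python3 st.py p2 wrist
```

```text
t: 6.03
tcp_pos: [0.4359, 0.0064, 0.1499]
tool_rot: [0.997, 0.073, -0.002, -0.0]
ft_force: [1.0, -0.0, 0.1]
grip_width: 0.003
grasp_force: 0.0
t 6.0333 stand mm [-19.7 -94.6 149.9] yaw off -1.577 F [ 1.  -0.   0.1] w 0.003 q [-0.04 -0.12  2.19  0.    1.08  1.38]
```

View pics/p2.png

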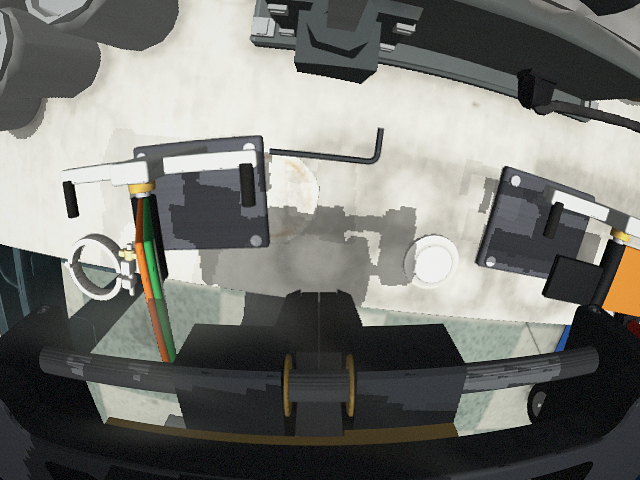

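The wrist picture shows the steep paddle edge-on at (150,270), with the fingers at x≈318 on its green side and clear of everything. I'll push it over now.

```bash
python3 -m jog '{"translation":[[0.010,-0.0155,0],[0,-0.0155,0],[0,-0.0155,0],[0,-0.0155,0],[0,-0.0155,0],[0,-0.012,0],[0,-0.012,0],[0,-0.0115,0.0025],[0,-0.0115,0.0025],[0,-0.012,0.008]],"roll":[0,0,0,0,0,0,0,0,0,0],"gripper":[1,1,1,1,1,1,1,1,1,1]}' && python3 st.py && python3 -m jog '{"translation":[[0,-0.008,0.009],[0,-0.007,0.009],[0,-0.005,0.007],[0,-0.003,0.004],[0,0,0.003],[0,0,0.0015],[0,0,0],[0,0,0],[0,0,0],[0,0,0]],"roll":[0,0,0,0,0,0,0,0,0,0],"gripper":[1,1,1,1,1,1,1,1,1,1]}' && python3 st.py
```

```text
t: 6.92
tcp_pos: [0.4304, 0.1443, 0.1418]
tool_rot: [0.997, 0.073, 0.004, -0.0]
ft_force: [1.6, -1.6, 0.2]
grip_width: 0.007
grasp_force: 0.4
t 6.9167 stand mm [ -4.2  42.5 141.8] yaw off -1.577 F [ 1.6 -1.6  0.2] w 0.007 q [ 0.27 -0.08  2.17 -0.    1.05  1.69]
t: 7.75
tcp_pos: [0.4243, 0.166, 0.1077]
tool_rot: [0.997, 0.072, -0.0, -0.0]
ft_force: [-12.5, -2.2, 26.8]
grip_width: 0.005
grasp_force: 13.2
t 7.75 stand mm [ -6.9  64.9 107.7] yaw off -1.579 F [-12.5  -2.2  26.8] w 0.005 q [ 0.32 -0.03  2.19  0.    0.98  1.74]
```

The 27 N at z=108 mm means the paddle is on its stop. I'll lift clear and check.

```bash
python3 -m jog '{"translation":[[0,0,-0.005],[0,0,-0.02],[0,0,-0.03],[0,0,-0.03],[-0.02,0,-0.03],[-0.03,0,-0.01],[0,0,0],[0,0,0],[0,0,0],[0,0,0]],"roll":[0,0,0,0,0,0,0,0,0,0],"gripper":[1,1,1,1,1,1,1,1,1,1]}' && python3 st.py p3 wrist
```

```text
t: 8.58
tcp_pos: [0.3747, 0.1582, 0.2281]
tool_rot: [0.997, 0.072, -0.001, 0.0]
ft_force: [0.1, -0.3, -0.2]
grip_width: 0.005
grasp_force: 0.0
t 8.5833 stand mm [-57.1  64.7 228.1] yaw off -1.579 F [ 0.1 -0.3 -0.2] w 0.005 q [ 0.34 -0.26  2.15 -0.    1.25  1.76]
```

View pics/p3.png

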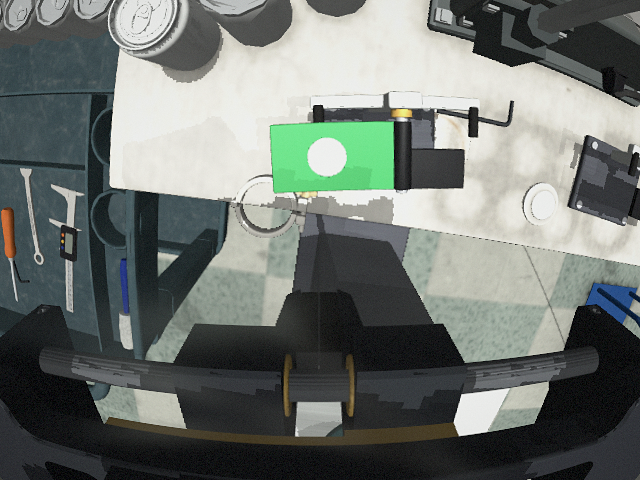

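The paddle lies level with its green face and white disc up at (327,157). The clamp at (265,205), hex key at (490,120) and cap at (540,204) appear not to have moved, and the fingers are clear.

```bash
python3 -c "
from bench import job_done
print(job_done())"
```

```text
the job is handed in; nothing more can be done
None
```

The pipe clamp's flag is turned over and lies level on its stop with the green face up; the fingers were clear, the final picture showed nothing else moved, and the job is handed in (no verdict was returned).

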